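# Roll the rolling pin into its rest

## Task

Roll the small wooden rolling pin along the worktop by gently pushing on its side with the fingers, up the ramp of its wooden rest and into the V groove, so that it lies still along the groove with both its ends sticking out of the rest. Make it turn over as it goes, at least one full turn on the worktop before the ramp; do not grip it, lift it or stand it up. Leave the jars, bottle, mills, mug and candle round about standing where they are.

Things in the scene. Friction and masses are not known exactly. Their poses are not given: they have to be found in the camera images.
- rolling_pin: loose rolling pin of light wood with two thin red bands: a straight cylinder without handles, 40 mm in diameter, 130 mm long, about 0.14 kg; it stops soon after it is no longer pushed. Origin in its middle on its axis, 20 mm above the worktop. Its x axis runs along it; y and z turn as it rolls. It starts 0.28 to 0.57 m left or right of the rest, x within 0.2 rad of straight ahead, the way clear
- pin_rest: brown wooden rest fixed to the worktop: 70 mm long along its x (the groove, ahead within 0.15 rad), 140 mm wide along y, same from both sides. From each long edge (y = +-70 mm) a ramp rises to a lip 14 mm high, 22 to 19 mm from the middle; between the lips a V groove, 45 degree flanks. Origin under its middle, on the worktop. The pin's axis is 34 mm up on the lip, 23 mm up when settled in the groove
- spice_jar_l: spice jar with a dark cap and an orange-brown content, 41 mm in diameter, 105 mm high, standing at the back of the lane; origin under its middle
- spice_jar_r: spice jar with a dark cap and green content, 41 mm in diameter, 105 mm high, standing at the back of the lane on the right; origin under its middle
- salt: grey and clear salt shaker, 44 mm in diameter, 90 mm high, near the hob; origin under its middle
- candle: pink candle in a glass, 76 mm in diameter, 90 mm high, at the left end of the worktop; origin under its middle
- pepper: wooden pepper mill, 58 mm in diameter, 170 mm high, between the microwave and the multicooker; origin under its middle
- oil: oil bottle, 61 mm in diameter, 268 mm high, behind the pepper mill; origin under its middle
- mug: white mug, 87 mm in diameter and 90 mm high with a handle, at the left end of the worktop; origin under its middle
Not all that is in view belongs to the job. Leave any pink look-alike of the spice_jar_l alone.

How it is judged:
By the outcome, as a careful person would: the job done as asked, in the order asked, and still so for the second after the job is handed in, with the robot touching nothing.
It also fails if it takes over 54 s, if anything falls off the work surface, if the arm or the gripper's body presses on something with over 40 N, if the wrist force passes 120 N, or if a joint passes its speed limit or range.

## Robot

A 6-joint arm with a two-finger parallel gripper is mounted at the origin on a cart in front of the work surface, level with it; the furniture and walls round the work are solid. World frame = base frame: x ahead of the robot, y to its left, z up, the work surface at z = 0. Lengths are in m, angles in rad, forces in N, time in s.
With the tool pointing down it reaches from about 0.375 to 0.975 m from the base axis. Payload 3.8 kg.
Tool frame: the origin (TCP) lies midway between the tips of the shut fingers; the grasp point (between the pads) lies 19 mm behind it; z points along the fingers, y is the line along which they close (so a half turn about z gives the same grasp; the last joint's range is limited). The gripper opens to 88 mm and grips with 3 to 60 N. Pads are 18 mm wide; open, the fingers measure 123 mm over their backs; the gripper's body (75 mm by 187 mm) begins 45 mm behind the grasp point.
Start: joints at [1.099, 0.264, 1.604, -0, 1.274, -0.037], TCP at [0.284, 0.612, 0.239] pointing down, gripper open.
Joint ranges: [-2.63, 2.63], [-0.94, 2.18], [0.31, 2.57], [-1.31, 4.45], [0, 2.66], [-2.55, 2.55]. Speed limits (rad/s): [2.57, 2.57, 3.14, 3.14, 3.14, 3.14].

## Interface

Orientations are given as a rotation vector (axis times angle).
In Python, from cell import manip, inverse_kinematics, cams, order gives the robot as it stands. Calls block until the motion is done:
- manip.move_pose(position, orientation): joint-space move of the TCP to a pose.
- manip.move_linear(position, rate=0.15, rot=None): straight line of the TCP; rot=None keeps the orientation; rate is the mean speed in m/s.
- manip.set_joints(angles): joint-space move.
- manip.set_gripper(opening, force=None): finger opening in m; force is the grip in N (None keeps the last); returns when the fingers have stopped.
- manip.dwell(seconds).
- inverse_kinematics(position, orientation): joint angles nearest the present ones, or None.
- manip.state(): the state.
- cams.capture(name): name is "scene" or "top" or "wrist"; returns a dict with "image" (400x640x3 uint8, blue, green, red), "z_map" (400x640 float32, m along the optical axis (not along the pixel's ray), 0 where there is no reading), "intrinsics" (3x3 intrinsics, pixels), "k1" (the pictures are not rectified: a ray, as slopes to the right and down, at radius r is drawn at 1 + k1 r^2 times it, then the intrinsics apply), "position" and "orientation" of the camera in the world; the wrist camera has in their place "T_tool_cam" (4x4, takes a point from camera to tool coordinates, whose origin is the TCP and whose axes are the flange's). Camera axes: x right, y down, z forward; pixel columns grow to the right and rows downward; lengths in m; the calibration is good to about 2 mm. A picture is of the moment at which its call begins: read the wrist's pose just before it.
A pose or a line that the arm cannot do raises manip.IKError and nothing moves.
- order.close_job(): hands the job in; it is judged then, once.
The state is a dict: "clock": time; "joint_pos": joint angles; "joint_velocities": joint speeds; "tau": joint torques, N m; "tool_pos": TCP position; "tcp_rot": TCP orientation; "contact_force": force on the tool from outside, world axes, zero at the start; "moment": the same for the moment, N m; "gripper_width": finger opening in m; "grasp_force": force on a finger pad.
Only numpy, scipy, OpenCV 4.12 (cv2) and the standard library are available. Lean on these libraries where they do the work, as an engineer would, in place of code of your own. Each camera call takes 0.05 s, during which the arm holds its last target. There are 200 camera calls.

## Working session

There is one attempt and no reset: what is moved stays moved. The work goes in short steps, each a Python script; the robot and the scene stay as the last script left them, time stands still between calls to the robot, and variables do not carry over. Pictures are saved under pics/ and viewed, at most 10 in all, crops included, and the job is handed in when it is done.

```bash
mkdir -p pics; ls; python3 - <<'E'
from cell import manip,cams
import cv2,numpy as np
for n in("scene","top"):
    c=cams.capture(n); cv2.imwrite(f"pics/{n}0.png",c["image"]); np.savez(f"{n}0.npz",**c)
    print(n,c["position"],c["orientation"],c["k1"],c["intrinsics"].tolist() if hasattr(c["intrinsics"],'tolist') else c["intrinsics"])
print(manip.state())
E
```

```text
pics
scene [-0.25773314 -0.79289579  0.81670222] [-2.014205    0.84427738 -0.46831244] -0.014010499498799161 [[494.0539617942475, 0.0, 320.7236828847689], [0.0, 494.0539617942475, 198.5437268596763], [0.0, 0.0, 1.0]]
top [-0.37714316 -0.51236796  1.43307432] [-2.17849693  1.26953862 -0.46364714] -0.09993613980099517 [[498.15189563166786, 0.0, 323.9896142731417], [0.0, 498.15189563166786, 198.85506089898712], [0.0, 0.0, 1.0]]
{'clock': 0.1, 'joint_pos': array([ 1.09909635e+00,  2.64706597e-01,  1.60522617e+00, -2.54294251e-05,
        1.27371047e+00, -3.69037657e-02]), 'joint_velocities': array([-0.00141184, -0.00151518, -0.00384389, -0.00031574, -0.00136717,
        0.00073698]), 'tau': array([ 1.36940625e-04, -5.03614533e+01, -3.58074653e+01,  7.30489567e-02,
        2.33335316e-02, -8.69477230e-05]), 'tool_pos': array([0.28404665, 0.61161725, 0.2374992 ]), 'tcp_rot': array([-0.67749121, -3.06716597,  0.00312658]), 'contact_force': array([0.06416156, 0.50726737, 0.95980339]), 'moment': array([ 0.00863543, -0.00776616,  0.0232216 ]), 'grasp_force': 0.0, 'gripper_width': 0.08808117967965802}
```

View pics/scene0.png

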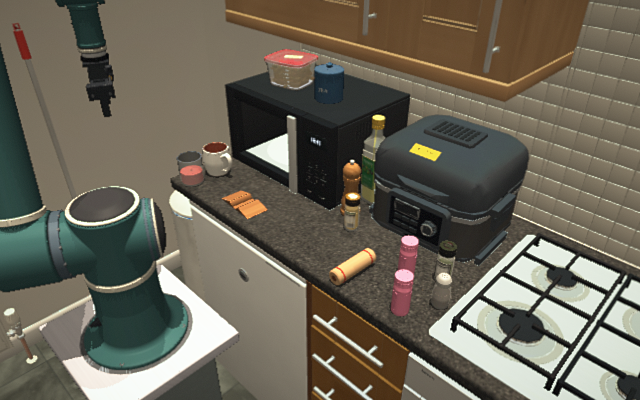

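View pics/top0.png

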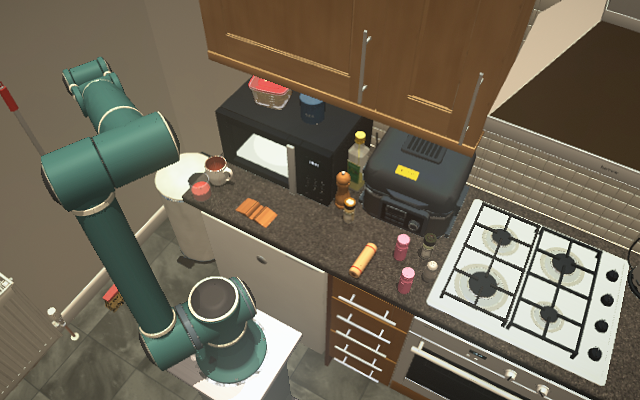

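The rest is at scene (245,204) / top (256,212). The pin, with its red bands, is at scene (353,265) / top (363,260). The orange jar stands behind the lane at scene (351,211), and two pink look-alikes stand right of the pin. The pin has to roll to the left (+y).

```bash
cat > h.py <<'E'
import numpy as np,cv2
from scipy.spatial.transform import Rotation as R
def rays(c,uv):
    K=c["intrinsics"];k=float(c["k1"])
    d=(np.asarray(uv,float)-[K[0,2],K[1,2]])/K[0,0]; s=d.copy()
    for _ in range(10): s=d/(1+k*(s**2).sum(1,keepdims=True))
    return np.c_[s,np.ones(len(s))]@R.from_rotvec(c["orientation"]).as_matrix().T
def cloud(c):
    v,u=np.nonzero(c["z_map"]>0)
    return c["position"]+rays(c,np.c_[u,v])*c["z_map"][v,u][:,None], np.c_[u,v]
def plane(c,uv,z):
    r=rays(c,uv); return c["position"]+r*((z-c["position"][2])/r[:,2])[:,None]
def blob(c,lo,hi,near):
    m=cv2.inRange(cv2.cvtColor(c["image"],cv2.COLOR_BGR2HSV),lo,hi)
    m=cv2.morphologyEx(m,cv2.MORPH_CLOSE,np.ones((5,5)))
    n,l,st,ce=cv2.connectedComponentsWithStats(m)
    i=l[near[1]-3:near[1]+4,near[0]-3:near[0]+4].max()
    return l==i, st[i]
def inblob(c,m):
    P,uv=cloud(c); return P[m[uv[:,1],uv[:,0]]]
E
python3 - <<'E'
from h import *
for n,pin,rest in(("scene",(353,265),(245,204)),("top",(363,262),(256,213))):
    c=dict(np.load(n+"0.npz"))
    for nm,px,lo,hi in(("pin",pin,(8,70,90),(28,255,255)),("rest",rest,(3,90,60),(18,255,255))):
        m,st=blob(c,lo,hi,px); P=inblob(c,m)
        if nm=="pin": Q=P[(P[:,2]>.005)&(P[:,2]<.06)]
        else: Q=P[(P[:,2]<.04)]
        rect=cv2.minAreaRect(Q[:,:2].astype(np.float32))
        print(n,nm,c["image"][px[1],px[0]],st,len(P),np.percentile(P[:,2],[2,50,98]).round(4),[np.round(x,4) for x in rect])
        print(cv2.boxPoints(rect).round(4).tolist())
        top=Q[Q[:,2]>np.percentile(Q[:,2],70)][:,:2]; 
        print(' top',top.mean(0).round(4), np.linalg.svd(top-top.mean(0),full_matrices=False)[2][0].round(3))
    # table height check, obstacles near lane
    P,uv=cloud(c); s=(P[:,0]>.3)&(P[:,0]<1)&(abs(P[:,1])<.8)&(P[:,2]>.06)&(P[:,2]<.11)
    g=np.zeros((36,80),np.uint8)
    i=((P[s][:,0]-.3)/.02).astype(int); j=((.8-P[s][:,1])/.02).astype(int)
    np.add.at(g,(np.clip(i,0,35),np.clip(j,0,79)),1)
    for k in range(34,-1,-1): print(f"{.3+k*.02:.2f}",''.join('#' if x>1 else '.' for x in g[k]))
E
```

```text
scene pin [140 217 251] [329 247  48  38 835] 832 [0.0005 0.034  0.0419] [array([ 0.4607, -0.2099]), array([0.0389, 0.1334]), np.float64(86.8277)]
[[0.3930000066757202, -0.2257000058889389], [0.526199996471405, -0.23309999704360962], [0.5284000039100647, -0.19419999420642853], [0.3952000141143799, -0.1868000030517578]]
 top [ 0.461  -0.2084] [-0.999  0.046]
scene rest [ 55  99 161] [221 190  47  30 708] 707 [-0.0013  0.0076  0.0161] [array([0.47  , 0.2227]), array([0.1509, 0.088 ]), np.float64(85.108)]
[[0.4196999967098236, 0.15129999816417694], [0.5073999762535095, 0.14380000531673431], [0.5202999711036682, 0.29420000314712524], [0.4325999915599823, 0.30169999599456787]]
 top [0.4613 0.2174] [-0.017 -1.   ]
0.98 ..........................................................#################.....
0.96 ..........................................................#################.....
0.94 ................................................................................
0.92 ................................................................................
0.90 .................................
[... 5658 characters left out ...]
............
0.44 ................##.#.....................................###....................
0.42 ...............##..#.....................................###....................
0.40 ................#.##......................................#.....................
0.38 .................##.............................................................
0.36 ................................................................................
0.34 ................................................................................
0.32 ................................................................................
0.30 ................................................................................
```

```bash
python3 - <<'E'
from h import *
for n in("scene","top"):
    c=dict(np.load(n+"0.npz")); P,uv=cloud(c); H=cv2.cvtColor(c["image"],cv2.COLOR_BGR2HSV)[uv[:,1],uv[:,0]]
    pink=(H[:,0]>160)&(H[:,1]>60)&(H[:,2]>90)
    for nm,b in(("p1",(.38,.48,-.42,-.32)),("p2",(.49,.6,-.36,-.26)),("ojar",(.55,.64,0.02,.2)),("band",(.54,.66,-.1,.6))):
        s=(P[:,0]>b[0])&(P[:,0]<b[1])&(P[:,1]>b[2])&(P[:,1]<b[3])&(P[:,2]>.02)&(P[:,2]<.11)
        if nm[0]=="p": s&=pink
        Q=P[s]; (x,y),r=cv2.minEnclosingCircle(Q[:,:2].astype(np.float32))
        print(n,nm,len(Q),np.percentile(Q,[2,98],axis=0).round(3).tolist(),np.round((x,y,r),3), np.percentile(uv[s],[2,98],axis=0).astype(int).tolist())
    for z0,z1 in((.11,.2),(.2,.3),(.3,.45)):
        for y0 in np.arange(-.3,.6,.1):
            s=(P[:,1]>y0)&(P[:,1]<y0+.1)&(P[:,2]>z0)&(P[:,2]<z1)&(P[:,0]>.3)
            if s.sum()>5: print(z0,round(y0,1),round(np.percentile(P[s,0],3),3),end=' | ')
    print()
E
```

```text
scene p1 570 [[0.42, -0.388, 0.022], [0.449, -0.353, 0.105]] [ 0.441 -0.368  0.023] [[392, 272], [411, 309]]
scene p2 463 [[0.527, -0.325, 0.025], [0.557, -0.29, 0.106]] [ 0.548 -0.306  0.022] [[399, 239], [416, 270]]
scene ojar 1040 [[0.585, 0.023, 0.021], [0.608, 0.194, 0.109]] [0.608 0.11  0.09 ] [[285, 168], [325, 202]]
scene band 3232 [[0.554, -0.097, 0.022], [0.656, 0.464, 0.108]] [0.577 0.189 0.291] [[219, 137], [355, 219]]
0.11 -0.3 0.614 | 0.11 -0.2 0.618 | 0.11 -0.1 0.632 | 0.11 0.0 0.601 | 0.11 0.1 0.585 | 0.11 0.4 0.601 | 0.2 -0.3 0.634 | 0.2 -0.2 0.637 | 0.2 -0.1 0.733 | 0.2 0.0 0.602 | 0.2 0.1 0.587 | 0.2 0.2 0.602 | 0.2 0.3 0.601 | 0.2 0.4 0.601 | 0.2 0.5 0.982 | 0.3 -0.3 0.977 | 0.3 -0.2 0.978 | 0.3 -0.1 0.977 | 0.3 0.0 0.977 | 0.3 0.1 0.705 | 0.3 0.2 0.703 | 0.3 0.3 0.692 | 0.3 0.4 0.976 | 0.3 0.5 0.301 | 
top p1 194 [[0.42, -0.387, 0.021], [0.456, -0.351, 0.107]] [ 0.44  -0.368  0.022] [[399, 267], [413, 291]]
top p2 188 [[0.527, -0.324, 0.023], [0.567, -0.287, 0.108]] [ 0.55  -0.303  0.024] [[395, 234], [408, 257]]
top ojar 621 [[0.588, 0.022, 0.022], [0.62, 0.194, 0.108]] [0.611 0.11  0.09 ] [[284, 177], [323, 201]]
top band 2274 [[0.55, -0.094, 0.022], [0.657, 0.465, 0.108]] [0.573 0.189 0.29 ] [[215, 149], [351, 216]]
0.11 -0.3 0.614 | 0.11 -0.2 0.618 | 0.11 -0.1 0.633 | 0.11 0.0 0.601 | 0.11 0.1 0.588 | 0.11 0.4 0.6 | 0.2 -0.3 0.632 | 0.2 -0.2 0.639 | 0.2 -0.1 0.678 | 0.2 0.0 0.603 | 0.2 0.1 0.59 | 0.2 0.2 0.602 | 0.2 0.3 0.602 | 0.2 0.4 0.601 | 0.3 0.1 0.705 | 0.3 0.2 0.703 | 0.3 0.3 0.692 |
```

```bash
python3 - <<'E'
from cell import inverse_kinematics as ik, manip
from scipy.spatial.transform import Rotation as R
import numpy as np
for a in (-0.075,):
  for s in (1,-1):
    # tool z down; tool y along s*(cos a, sin a)
    y=s*np.array([np.cos(a),np.sin(a),0]); z=np.array([0,0,-1.]); x=np.cross(y,z)
    r=R.from_matrix(np.c_[x,y,z]).as_rotvec()
    for p in ((.46,-.245,.2),(.46,-.245,.012),(.46,0,.012),(.465,.19,.02),(.465,.19,.2)):
        q=ik(np.array(p),r); print(s,p,None if q is None else np.round(q,3))
print(R.from_rotvec(manip.state()["tcp_rot"]).as_matrix().round(2))
E
```

```text
1 (0.46, -0.245, 0.2) [-5.370e-01  1.000e-03  1.973e+00 -0.000e+00  1.167e+00 -4.620e-01]
1 (0.46, -0.245, 0.012) [-0.537  0.232  2.115 -0.     0.794 -0.462]
1 (0.46, 0, 0.012) [-0.054  0.129  2.242 -0.     0.771  0.021]
1 (0.465, 0.19, 0.02) [ 0.338  0.188  2.151 -0.     0.802  0.413]
1 (0.465, 0.19, 0.2) [ 0.338 -0.036  2.01  -0.     1.168  0.413]
-1 (0.46, -0.245, 0.2) None
-1 (0.46, -0.245, 0.012) None
-1 (0.46, 0, 0.012) None
-1 (0.465, 0.19, 0.02) None
-1 (0.465, 0.19, 0.2) None
[[-0.91  0.42 -0.  ]
 [ 0.42  0.91 -0.  ]
 [ 0.   -0.   -1.  ]]
```

```bash
cat >> h.py <<'E'
def rot(a):
    y=np.array([np.cos(a),np.sin(a),0]); z=np.array([0,0,-1.]); return R.from_matrix(np.c_[np.cross(y,z),y,z]).as_rotvec()
def see(cams,pin,name=None):
    """pin axis: mean xy and yaw from scene camera depth around expected xy"""
    c=cams.capture("scene")
    if name: cv2.imwrite(f"pics/{name}.png",c["image"])
    P,uv=cloud(c); H=cv2.cvtColor(c["image"],cv2.COLOR_BGR2HSV)[uv[:,1],uv[:,0]]
    s=(np.hypot(*(P[:,:2]-pin).T)<.09)&(P[:,2]>.015)&(P[:,2]<.062)&(H[:,0]>5)&(H[:,0]<28)&(H[:,1]>70)&(H[:,2]>120)
    Q=P[s]; Q=Q[Q[:,2]>np.percentile(Q[:,2],95)-.012]
    r=cv2.minAreaRect(Q[:,:2].astype(np.float32)); d=np.linalg.svd(Q[:,:2]-Q[:,:2].mean(0),full_matrices=False)[2][0]; d*=np.sign(d[0])
    print("pin",np.round(r[0],4),"dims",np.round(r[1],3),"yaw",round(float(np.arctan2(d[1],d[0])),3),"ztop",np.percentile(Q[:,2],95).round(4),len(Q))
def st(manip):
    s=manip.state(); print("t",round(s["clock"],2),"tcp",s["tool_pos"].round(4),"F",s["contact_force"].round(2))
E
python3 - <<'E'
from h import *
from cell import manip,cams,inverse_kinematics as ik
q=manip.state()["joint_pos"]
manip.move_pose([.43*np.cos(1.1),.43*np.sin(1.1),.25],manip.state()["tcp_rot"])
manip.set_gripper(.04)
manip.move_pose([.37,-.21,.25],rot(-.05))
manip.move_linear([.434,-.243,.15],rate=.15); st(manip)
see(cams,[.461,-.209])
c=cams.capture("wrist"); cv2.imwrite("pics/w1.png",c["image"])
E
```

```text
t 5.08 tcp [ 0.4342 -0.2429  0.1505] F [ 0.5  -0.17  0.15]
pin [ 0.4618 -0.2102] dims [0.036 0.129] yaw -0.054 ztop 0.0419 476
```

View pics/w1.png

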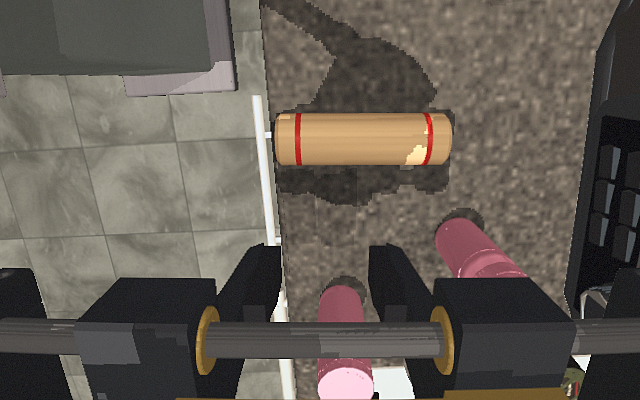

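The pin is at (363,138) with the fingers behind it. The pink jar at (470,240) is close to the gripper's right side, so I descend slowly and watch the force.

```bash
python3 - <<'E'
from h import *
from cell import manip,cams
for z in(.06,.03,.013):
    manip.move_linear([.434,-.243,z],rate=.08 if z>.1 else .05); st(manip)
    if np.abs(manip.state()["contact_force"]).max()>4: break
else:
    see(cams,[.461,-.21])
    manip.move_linear([.436,-.19,.013],rate=.04,rot=rot(-.03)); st(manip)
    see(cams,[.461,-.155],"s2")
    manip.move_linear([.438,-.12,.013],rate=.05,rot=rot(-.01)); st(manip)
    see(cams,[.463,-.085])
E
```

```text
t 7.13 tcp [ 0.4342 -0.2431  0.0603] F [ 0.1  -0.27  0.15]
t 7.88 tcp [ 0.434  -0.243   0.0299] F [-0.99 -0.14 -0.59]
t 8.38 tcp [ 0.4336 -0.2427  0.0125] F [-0.02 -0.45 -0.19]
pin [ 0.4715 -0.2143] dims [0.008 0.022] yaw 0.097 ztop 0.0412 19
t 9.9 tcp [ 0.4361 -0.1902  0.0131] F [ 0.63 -0.1  -0.17]
pin [ 0.4872 -0.1611] dims [0.016 0.048] yaw -0.249 ztop 0.0419 23
t 11.5 tcp [ 0.4381 -0.1202  0.013 ] F [-0.17 -0.31  0.15]
pin [ 0.4905 -0.0868] dims [0.016 0.047] yaw -0.335 ztop 0.042 25
```

The gripper hides the pin from the scene camera, so I'll measure with the wrist camera.

```bash
cat >> h.py <<'E'
def wsee(manip,cams,name=None):
    s=manip.state(); c=cams.capture("wrist")
    if name: cv2.imwrite(f"pics/{name}.png",c["image"])
    T=np.eye(4); T[:3,:3]=R.from_rotvec(s["tcp_rot"]).as_matrix(); T[:3,3]=s["tool_pos"]; T=T@c["T_tool_cam"]
    c["position"]=T[:3,3]; c["orientation"]=R.from_matrix(T[:3,:3]).as_rotvec()
    P,uv=cloud(c); H=cv2.cvtColor(c["image"],cv2.COLOR_BGR2HSV)[uv[:,1],uv[:,0]]
    g=(P[:,2]>.018)&(P[:,2]<.065)&(H[:,1]>60)&(H[:,2]>60)&((H[:,0]<28)|(H[:,0]>170))&(P[:,1]>s["tool_pos"][1])&(P[:,1]<s["tool_pos"][1]+.12)&(P[:,0]<.545)
    Q=P[g]; zt=np.percentile(Q[:,2],98)
    r=cv2.minAreaRect(Q[:,:2].astype(np.float32)); t=Q[Q[:,2]>zt-.004]
    k=np.polyfit(t[:,0],t[:,1],1)
    print("wpin",np.round(r[0],4),"dims",np.round(r[1],3),"ridge y at cx",np.polyval(k,r[0][0]).round(4),"yaw",np.round(np.arctan(k[0]),3),"ztop",zt.round(4),len(Q))
E
python3 - <<'E'
from h import *
from cell import manip,cams
wsee(manip,cams,"w2")
E
```

```text
wpin [ 0.4704 -0.0826] dims [0.04  0.131] ridge y at cx -0.082 yaw -0.046 ztop 0.041 33021
```

View pics/w2.png

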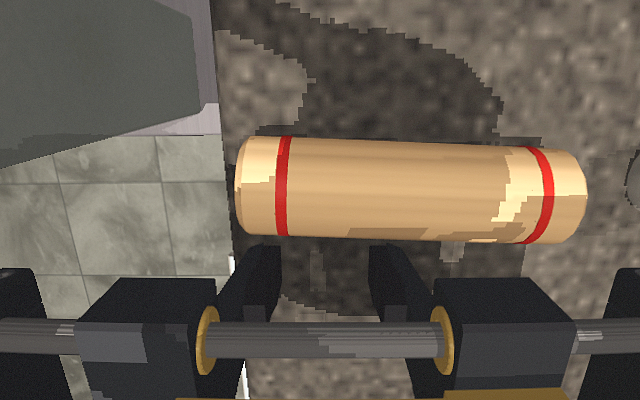

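```bash
python3 - <<'E'
from h import *
from cell import manip,cams
manip.set_gripper(.06)
manip.move_linear([.446,-.095,.013],rate=.04,rot=rot(.05)); st(manip); wsee(manip,cams)
manip.move_linear([.448,-.03,.013],rate=.04,rot=rot(.08)); st(manip); wsee(manip,cams)
E
```

```text
t 12.89 tcp [ 0.446  -0.0949  0.013 ] F [-0.01  0.72 -0.63]
wpin [ 0.4724 -0.0476] dims [0.04  0.132] ridge y at cx -0.0469 yaw -0.039 ztop 0.041 34693
t 14.72 tcp [ 0.448  -0.0302  0.013 ] F [-0.8  -0.34 -0.28]
wpin [0.4738 0.0049] dims [0.041 0.131] ridge y at cx 0.0063 yaw -0.033 ztop 0.041 32463
```

```bash
python3 - <<'E'
from h import *
from cell import manip,cams
manip.move_linear([.450,.0,.013],rate=.03,rot=rot(.13)); wsee(manip,cams)
manip.move_linear([.462,.03,.013],rate=.025,rot=rot(.15)); st(manip); wsee(manip,cams)
manip.move_linear([.463,.06,.013],rate=.025,rot=rot(.15)); st(manip); wsee(manip,cams)
E
```

```text
wpin [0.4751 0.0404] dims [0.039 0.131] ridge y at cx 0.0406 yaw -0.027 ztop 0.041 32031
t 17.41 tcp [0.4619 0.0299 0.013 ] F [ 0.41 -0.05  0.35]
wpin [0.4762 0.0677] dims [0.042 0.131] ridge y at cx 0.0691 yaw -0.025 ztop 0.041 31676
t 18.81 tcp [0.463  0.0599 0.013 ] F [-0.31 -0.78  0.59]
wpin [0.477  0.0979] dims [0.042 0.131] ridge y at cx 0.099 yaw -0.021 ztop 0.041 31356
```

```bash
cat >> h.py <<'E'
def rp(v,u,z): return (np.array([.469,.223,z])+v*np.array([.097,.995,0])+u*np.array([.995,-.097,0])).tolist()
E
python3 - <<'E'
from h import *
from cell import manip,cams
manip.move_linear(rp(-.108,.008,.015),rate=.03,rot=rot(-.06)); st(manip); wsee(manip,cams)
manip.move_linear(rp(-.078,.008,.020),rate=.025,rot=rot(-.11)); st(manip); wsee(manip,cams,"w3")
E
```

```text
t 20.84 tcp [0.4664 0.1146 0.015 ] F [-0.56 -0.24  0.52]
wpin [0.4785 0.1443] dims [0.042 0.131] ridge y at cx 0.146 yaw -0.058 ztop 0.041 31637
t 22.26 tcp [0.4693 0.1447 0.0199] F [-0.21 -0.21  0.36]
wpin [0.4815 0.1716] dims [0.047 0.128] ridge y at cx 0.1755 yaw -0.109 ztop 0.0492 33071
```

View pics/w3.png

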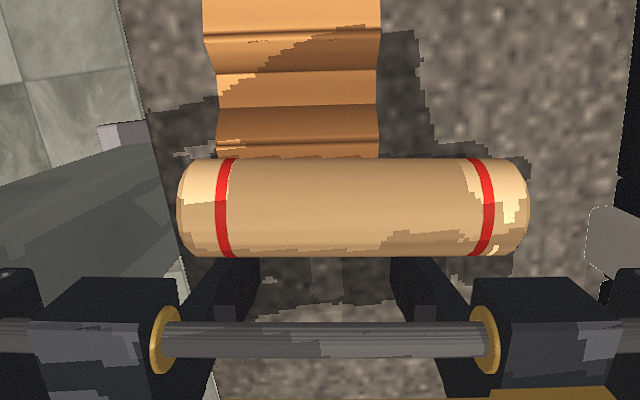

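The pin (177–530 px) lies square to the groove, but its middle is about 20 mm further ahead than the rest's (215–380 px). I'll carry on slowly over the lip.

```bash
python3 - <<'E'
from h import *
from cell import manip,cams
manip.move_linear(rp(-.053,.008,.024),rate=.025,rot=rot(-.105)); st(manip); wsee(manip,cams)
manip.move_linear(rp(-.043,.008,.025),rate=.02,rot=rot(-.105)); st(manip); wsee(manip,cams,"w4")
E
```

```text
t 23.47 tcp [0.4717 0.1695 0.0239] F [ 0.41 -0.34  0.4 ]
wpin [0.4829 0.1945] dims [0.052 0.126] ridge y at cx 0.2011 yaw -0.104 ztop 0.055 33317
t 24.17 tcp [0.4728 0.1795 0.025 ] F [-0.14  0.03 -1.05]
wpin [0.4836 0.2111] dims [0.063 0.124] ridge y at cx 0.2216 yaw -0.081 ztop 0.044 29478
```

View pics/w4.png

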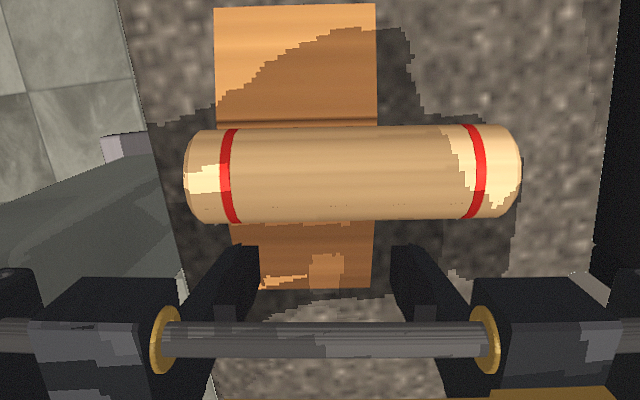

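```bash
python3 - <<'E'
from h import *
from cell import manip,cams
manip.move_linear(rp(-.06,.0,.03),rate=.06); 
manip.move_linear(rp(-.12,-.02,.15),rate=.15); st(manip)
s=manip.state(); c=cams.capture("wrist"); T=np.eye(4); T[:3,:3]=R.from_rotvec(s["tcp_rot"]).as_matrix(); T[:3,3]=s["tool_pos"]; T=T@c["T_tool_cam"]
c["position"]=T[:3,3]; c["orientation"]=R.from_matrix(T[:3,:3]).as_rotvec(); cv2.imwrite("pics/w5.png",c["image"])
P,uv=cloud(c); H=cv2.cvtColor(c["image"],cv2.COLOR_BGR2HSV)[uv[:,1],uv[:,0]]
w=(H[:,1]>100)&(H[:,0]<28)&(P[:,1]>.13)&(P[:,1]<.32)&(P[:,0]<.57)
a=P[:,:2]-[.469,.223]; u=a@[.995,-.097]; v=a@[.097,.995]
for n,g in(("pin",w&(P[:,2]>.02)&(abs(v)<.03)),("rest",w&(P[:,2]>.003)&(P[:,2]<.016)&(abs(v)<.07)&(abs(v)>.028))):
    print(n,g.sum(),"u",np.percentile(u[g],[.5,99.5]).round(4),"v",np.percentile(v[g],[.5,99.5]).round(4),"z98",np.percentile(P[g,2],98).round(4), [np.round(x,4) for x in cv2.minAreaRect(P[g,:2].astype(np.float32))])
E
```

```text
t 25.75 tcp [0.4369 0.1056 0.1492] F [-0.54  0.21  0.19]
pin 3408 u [-0.0462  0.0829] v [-0.0214  0.0102] z98 0.0438 [array([0.487 , 0.2159]), array([0.0339, 0.1305]), np.float64(83.9403)]
rest 4511 u [-0.038   0.0315] v [-0.0677 -0.0282] z98 0.0137 [array([0.4609, 0.1744]), array([0.0418, 0.0711]), np.float64(84.096)]
```

View pics/w5.png

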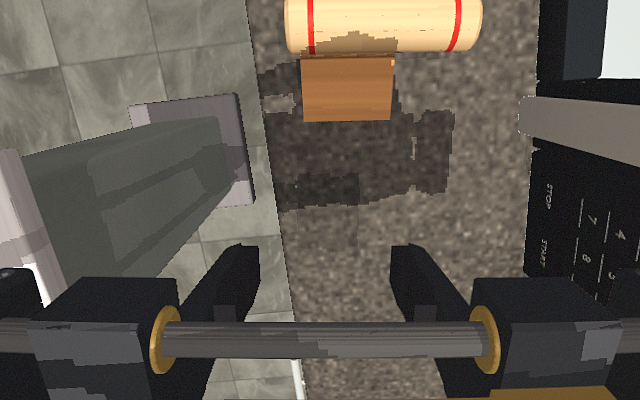

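The pin is seated in the groove (top 43.8 mm), but it sits about 21 mm off-centre and its near end sticks out only 8 mm. I'll nudge the far end gently along the groove to centre it. The gripper will be tilted to stay clear of the microwave.

```bash
python3 - <<'E'
from h import *
from cell import manip,cams,inverse_kinematics as ik
t=np.radians(25)
x=np.array([-np.cos(t),0,-np.sin(t)]); z=np.array([np.sin(t),0,-np.cos(t)]); r=R.from_matrix(np.c_[x,np.cross(z,x),z]).as_rotvec()
ym=.214
for p in((.48,ym,.2),(.5697,ym,.10),(.5697,ym,.034),(.55,ym,.034)):
    q=ik(p,r); print(p,None if q is None else q.round(3))
rr=R.from_matrix(np.c_[-x*[1,1,1],np.cross(z,-x),z]).as_rotvec(); q=ik((.48,ym,.2),rr); print("alt",None if q is None else q.round(3))
print(manip.state()["joint_pos"].round(3))
E
```

```text
(0.48, 0.214, 0.2) [ 0.504 -0.224  2.235 -0.299  0.766 -0.888]
(0.5697, 0.214, 0.1) [ 0.413  0.067  2.177 -0.349  0.52  -0.887]
(0.5697, 0.214, 0.034) [ 0.413  0.175  2.212 -0.465  0.388 -0.758]
(0.55, 0.214, 0.034) [ 0.431  0.146  2.248 -0.485  0.388 -0.723]
alt [ 0.504 -0.224  2.235 -0.299  0.766  2.253]
[ 0.182 -0.092  2.162  0.     1.073  0.286]
```

```bash
cat > n.py <<'E'
from h import *
from cell import manip,cams
t=np.radians(25)
x=np.array([-np.cos(t),0,-np.sin(t)]); z=np.array([np.sin(t),0,-np.cos(t)]); r=R.from_matrix(np.c_[x,np.cross(z,x),z]).as_rotvec()
ym=.214
E
python3 - <<'E'
from n import *
manip.set_gripper(0.0)
manip.move_linear([.43,.12,.22],rate=.2)
manip.move_pose([.46,ym,.2],r); 
manip.move_linear([.5697,ym,.10],rate=.12); st(manip); f0=manip.state()["contact_force"]
ok=True
for Z in(.07,.055,.045,.034):
    manip.move_linear([.5697,ym,Z],rate=.05); f=manip.state()["contact_force"]-f0
    if abs(f).max()>3: ok=False;break
st(manip); print(ok)
c=cams.capture("scene"); cv2.imwrite("pics/s6.png",cv2.resize(c["image"][120:260,170:370],(800,560)))
E
```

```text
t 29.73 tcp [0.5697 0.2141 0.1005] F [1.   0.4  0.49]
t 31.65 tcp [0.5692 0.2138 0.0332] F [-0.36  0.45  0.26]
True
```

View pics/s6.png

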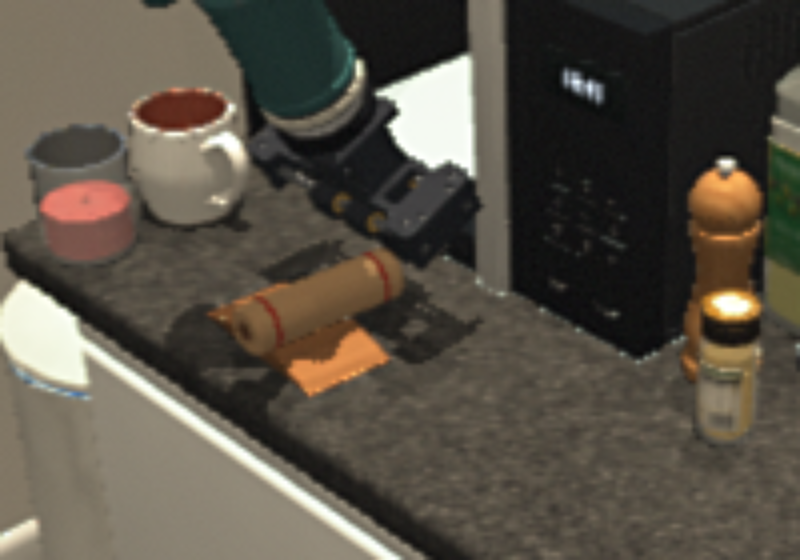

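The fingertip stands just beyond the pin's far end at (400,265) and touches nothing. I push along the groove in small steps.

```bash
python3 - <<'E'
from n import *
f0=manip.state()["contact_force"]
for d in(.006,.011,.016,.020,.0235):
    manip.move_linear([.5697-.995*d,ym+.097*d,.034],rate=.02); f=manip.state()["contact_force"]-f0; print(f.round(2))
    if abs(f).max()>8: break
p=manip.state()["tool_pos"]
manip.move_linear([p[0]+.012,p[1],.036],rate=.05)
manip.move_linear([p[0]+.012,p[1],.11],rate=.1)
manip.move_linear([.45,.16,.2],rate=.2)
manip.move_pose([.40,.05,.22],rot(-.1)); st(manip)
for n in("scene","top"):
    c=cams.capture(n); P,uv=cloud(c); H=cv2.cvtColor(c["image"],cv2.COLOR_BGR2HSV)[uv[:,1],uv[:,0]]
    w=(H[:,1]>70)&(H[:,0]<28)
    a=P[:,:2]-[.469,.223]; u=a@[.995,-.097]; v=a@[.097,.995]
    for m,g in(("pin",w&(P[:,2]>.022)&(P[:,2]<.06)&(abs(v)<.03)&(abs(u)<.1)),("rest",w&(P[:,2]>.004)&(P[:,2]<.016)&(abs(v)<.07)&(abs(v)>.028)&(abs(u)<.06))):
        print(n,m,g.sum(),"u",np.percentile(u[g],[1,99]).round(4),"v",np.median(v[g]).round(4),"z98",np.percentile(P[g,2],98).round(4))
    if n=="scene": cv2.imwrite("pics/s7.png",cv2.resize(c["image"][110:320,160:460],(800,560)))
E
```

```text
[-1.35 -0.37  0.34]
[-1.25  0.23  0.93]
[-0.64 -0.42  0.98]
[-1.2  -0.34  1.18]
[ 0.05 -0.3   1.24]
t 36.91 tcp [0.4    0.0501 0.2191] F [ 0.2  -0.7  -0.02]
scene pin 473 u [-0.071  0.058] v -0.0127 z98 0.0454
scene rest 212 u [-0.0407  0.03  ] v -0.0438 z98 0.0145
top pin 217 u [-0.0698  0.0069] v -0.0098 z98 0.0493
top rest 239 u [-0.044   0.0308] v -0.0333 z98 0.0152
```

View pics/s7.png

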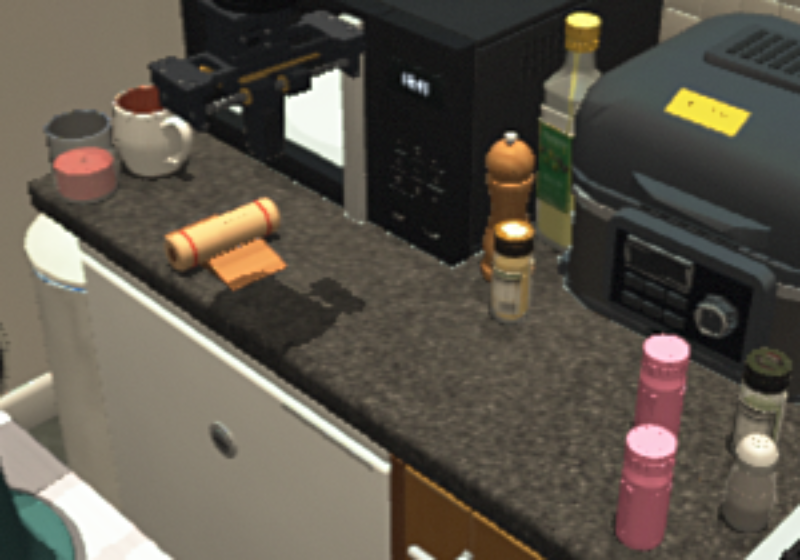

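The pin, at (222,233) in the crop, lies in the groove. It spans −71 to +58 mm against about −40 to +30 mm for the rest, so it is centred to within 2 mm and both ends stick out by about 28–30 mm. Everything else is still standing and the arm is clear.

```bash
python3 -c "
from cell import manip,order
manip.dwell(.5); print(order.close_job())"
```

```text
the job is handed in; nothing more can be done
None
```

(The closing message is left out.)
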